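# Roll the slotted forming bar slot-up and set the narrow gauge in it

## Task

Roll the slotted aluminium bar along the steel plate, keeping it on the plate, until its slot faces straight up. Then take the narrow gauge out of the wooden block, stand its blade in the bar's slot all the way down to the slot's floor, and leave it standing there with the bar still slot-up on the plate. Leave the wide gauge, the tweezers, the paddle and the two jars where they are.

Things in the scene. Friction and masses are not known exactly. Their poses are not given: they have to be found in the camera images.
- bar: aluminium bar lying on the dark plate, 150 mm long, 0.7 kg: 48 mm diameter, with 24-sided black end collars (50 mm, 12 mm long) on which it rolls in small steps and stays where left. One slot, 8.5 mm wide, 24 mm deep, 126 mm long, runs from collar to collar; a white line on each end face points to it. Origin mid-axis, 37 mm above the table; z along its length; x from the axis out through the slot
- slot_floor (a point): middle of the bar's slot floor; it lies on the bar's axis, 24 mm below the slot's opening; axes as the bar's
- slot_mouth (a point): middle of the bar's slot opening, 24 mm from the bar's axis; axes as the bar's
- plate: fixed flat dark steel marver plate, 220 mm (x) by 320 mm (y), 12 mm thick; origin at the centre of its underside, on the table
- gauge: narrow slot gauge standing in one of the two slots of the wooden block: flat steel blade 30 mm wide (x), 4 mm thick (y), 42 mm long, below a dark wooden grip 30 mm wide (x), 11 mm thick (y), 36 mm high; 77 mm high in all, 30 g. Origin at the middle of the blade's lower edge, z up towards the grip (grip from z = 41 to 77 mm)
- wide_gauge: the other gauge in the block, same shape but 50 mm wide; not to be used or moved
- block: fixed wooden block 90 mm (x) by 125 mm (y), 36 mm high, with two slots 54 mm by 6 mm, 26 mm deep, running along x at y = -40 and +40 mm; origin at the centre of its underside. The gauges stand in the slots, their lower edges 10 mm above the table
- tweezers: steel tweezers 155 mm long, 8 mm high, lying on the table; bystander
- paddle: graphite paddle with a round wooden handle, 205 mm long, 18 mm high, lying on the table; bystander
- frit_jar: larger glass jar with a metal lid, 60 mm diameter, 85 mm high; bystander
- frit_jar2: smaller glass jar with a metal lid, 52 mm diameter, 75 mm high; bystander
Not all that is in view belongs to the job. There is more than one size of the bar; the job needs the smaller. What is shaped like the gauge but green is not meant.

How it is judged (in metres and radians):
On the way, in this order (a step that is already met when the one before it is completed fails the run):
1. the bar has been rolled on the plate until its slot faces up within 12 degrees, while the gauge is still in the block (angle between bar's own x axis and vertical below 0.21 rad and distance of bar from where it was at the start of the episode above 0.012 m and height (world z) of bar between 0.033 and 0.041 m and height (world z) of gauge below 0.02 m), for 0.3 s.
2. the narrow gauge has been lifted out of the block (height (world z) of gauge above 0.04 m), for 0.1 s.
At the end, for the whole second after the job is handed in: The bar lies at rest on the plate with its slot up within 14 degrees; the narrow gauge stands at rest in the slot, blade down, its lower edge within 2.5 mm of the slot's floor and its middle between the bar's ends, leaning at most 17 degrees from the slot's direction (angle between bar's own x axis and vertical below 0.25 rad and height (world z) of bar between 0.033 and 0.041 m and x of gauge in the frame of bar between -0.003 and 0.0025 m and y of gauge in the frame of bar between -0.004 and 0.004 m and z of gauge in the frame of bar between -0.055 and 0.055 m and angle between gauge's own z axis and vertical below 0.5 rad and angle between the z axis of gauge and the x axis of bar, either way round below 0.3 rad and linear speed of each of bar, gauge below 0.02 m/s); the robot touches nothing.
It fails at once if the bar is lifted off the plate by more than 15 mm (height (world z) of bar above 0.052 m).
It fails at once if the bar is rolled off the plate (height (world z) of bar below 0.03 m).
It fails at once if the wide gauge is lifted or shifted more than 25 mm (distance of wide_gauge from where it was at the start of the episode above 0.025 m).
It fails at once if the tweezers, the paddle or a jar is moved more than 30 mm (distance of any of tweezers, paddle, frit_jar, frit_jar2 from where it was at the start of the episode above 0.03 m).
It also fails if it takes over 72 s, if anything falls off the work surface, if the arm or the gripper's body presses on something with over 40 N, if the wrist force passes 120 N, or if a joint passes its speed limit or range.

## Robot

A 6-joint arm with a two-finger parallel gripper is mounted at the origin on the work surface. World frame = base frame: x ahead of the robot, y to its left, z up, the work surface at z = 0. Lengths are in mm, angles in rad, forces in N, time in s.
With the tool pointing down it reaches from about 350 to 975 mm from the base axis. Payload 7.1 kg.
Tool frame: the origin (TCP) lies midway between the tips of the shut fingers; the grasp point (between the pads) lies 19 mm behind it; z points along the fingers, y is the line along which they close (so a half turn about z gives the same grasp; the last joint's range is limited). The gripper opens to 88 mm and grips with 3 to 60 N. Pads are 20 mm wide; open, the fingers measure 115 mm over their backs; the gripper's body (75 mm by 178 mm) begins 61 mm behind the grasp point.
Start: joints at [1.22, 0.423, 1.63, -0, 1.089, -0.019], TCP at [203.559, 590.905, 222.675] pointing down, gripper open.
Joint ranges: [-3, 3], [-0.9, 2.11], [0.09, 2.58], [-1.31, 4.45], [0.11, 2.69], [-2.54, 2.54]. Speed limits (rad/s): [2.39, 2.39, 3.01, 3.14, 3.14, 3.14].

## Interface

Orientations are given as a rotation vector (axis times angle).
In Python, from workcell import get_obs, get_image, camera_params, close_job gives the robot as it stands.
- The arm moves only by the shell command python3 -m creep 'ROWS' [OPENING]. ROWS is a JSON object of lists of equal length, an entry for each row: "delta_pos": the shift along the tool's x, y, z in m, a list of three; "twist": the turn, a rotation vector about the tool's x, y, z in degrees, a list of three. A call has 1 to 20 rows; each row shifts and turns the commanded pose from where the row before left it, along the tool's axes as they then stand; what a row does not reach is not made up. A row lasts 1/12 s, in which the tool goes at most 41.7 mm and 7.16 degrees, less where a joint would pass 70% of its speed; a pose out of reach is approached as far as the arm can. A call with a gripper value outside its range is refused whole. OPENING is the opening, from 0 (shut) to 1 (fully open), set as the call begins (- or left out, the last holds). The fingers move at their own pace and stop on an object; the grip force is fixed at half the most. Time passes only in rows, so rows that do not move let the fingers close. It gives the time, the measured TCP pose, the force, the opening and the grip force at its end, in the units of the state.
- get_obs(): the state, without advancing time (a new reading comes with each control period).
- get_image(name): name is "side" or "top" or "wrist"; returns (picture, depth): 420x560x3 uint8, red, green, blue; 420x560 float32, mm along the optical axis (not along the pixel's ray), 0 where there is no reading.
- camera_params(name): a dict with "camera_matrix" (3x3 intrinsics, pixels), "extrinsics" (4x4, takes a point from camera to world coordinates). Camera axes: x right, y down, z forward; pixel columns grow to the right and rows downward; lengths in mm; the calibration is good to about 2 mm. A picture is of the moment at which its call begins: read the wrist's pose just before it. camera_params takes no time and is no camera call; for the wrist camera it gives the pose at the moment of the call.
- close_job(): hands the job in; it is judged then, once.
The state is a dict: "t": time; "qpos": joint angles; "qvel": joint speeds; "joint_torque": joint torques, N m; "ee_pos": TCP position; "orientation": TCP orientation; "ft_force": force on the tool from outside, world axes, zero at the start; "moment": the same for the moment, N m; "width": finger opening in mm; "grasp_force": force on a finger pad.
Only numpy, scipy, OpenCV 4.12 (cv2) and the standard library are available. Lean on these libraries where they do the work, as an engineer would, in place of code of your own. Each camera call takes 0.05 s, during which the arm holds its last target. There are 200 camera calls.

## Working session

There is one attempt and no reset: what is moved stays moved. The work goes in short steps, Python scripts to look and compute and a shell command to move; the robot and the scene stay as the last step left them, time stands still between calls to the robot, and variables do not carry over. Pictures are saved under pics/ and viewed, at most 10 in all, crops included, and the job is handed in when it is done.

```bash
mkdir -p pics; ls
cat > h.py <<'E'
import numpy as np, cv2
from workcell import get_obs,get_image,camera_params,close_job
def cloud(name,depth,cp=None):
    cp=cp or camera_params(name); K=np.array(cp["camera_matrix"]);E=np.array(cp["extrinsics"])
    v,u=np.mgrid[:depth.shape[0],:depth.shape[1]]
    P=np.stack([(u-K[0,2])/K[0,0]*depth,(v-K[1,2])/K[1,1]*depth,depth,np.ones_like(depth)],-1)
    return (P@E.T)[...,:3]
def ray(cp,u,v,z):
    K=np.array(cp["camera_matrix"]);E=np.array(cp["extrinsics"])
    d=E[:3,:3]@np.linalg.solve(K,[u,v,1]);o=E[:3,3]
    return o+d*(z-o[2])/d[2]
def snap(name,tag):
    cp=camera_params(name);im,d=get_image(name)
    np.savez(f"pics/{tag}.npz",im=im,d=d,K=cp["camera_matrix"],E=cp["extrinsics"])
    return im,d,cp
def load(tag):
    f=np.load(f"pics/{tag}.npz");return f["im"],f["d"],dict(camera_matrix=f["K"],extrinsics=f["E"])
E
python3 - <<'E'
from h import *
for n in("top","side"):
    im,d,cp=snap(n,n+"0"); cv2.imwrite(f"pics/{n}0.png",im[...,::-1]); print(n,np.round(np.array(cp["extrinsics"]),3).tolist(),cp["camera_matrix"])
print(get_obs())
E
```

```text
pics
top [[0.022, -0.992, 0.124, 369.265], [-1.0, -0.023, -0.002, -11.814], [0.005, -0.124, -0.992, 1306.871], [0.0, 0.0, 0.0, 1.0]] [[446.33280307   0.         282.44489025]
 [  0.         446.33280307 202.72259572]
 [  0.           0.           1.        ]]
side [[0.841, -0.386, 0.379, 174.695], [-0.541, -0.596, 0.593, -567.575], [-0.003, -0.704, -0.71, 754.228], [0.0, 0.0, 0.0, 1.0]] [[379.55198118   0.         278.968747  ]
 [  0.         379.55198118 210.37201782]
 [  0.           0.           1.        ]]
{'t': 0.1, 'qpos': array([ 1.21998251e+00,  4.23778928e-01,  1.63061512e+00, -3.10859246e-05,
        1.08859409e+00, -1.90177333e-02]), 'qvel': array([-0.00090726, -0.00122154, -0.00157277, -0.00042601,  0.00100758,
       -0.00050116]), 'joint_torque': array([-6.50626625e-04, -5.45606017e+01, -2.74324751e+01,  6.44742837e-02,
        1.87732698e-02, -5.68578128e-05]), 'ee_pos': array([203.40846007, 590.43741051, 221.96976512]), 'orientation': array([-5.18736288e-01, -3.09823665e+00,  2.16244484e-03]), 'ft_force': array([-0.21610634, -0.04709752, -0.3830262 ]), 'moment': array([-0.02256529, -0.00565396,  0.03361747]), 'grasp_force': 0.0, 'width': 87.86110119815167}
```

View pics/top0.png

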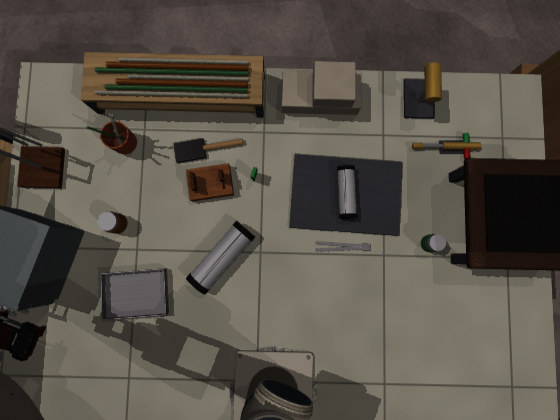

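View pics/side0.png

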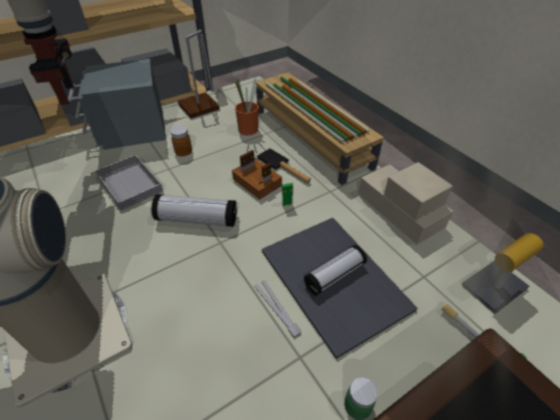

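The top view shows:
- the plate at (347,195), with the small bar on it at (347,192)
- the large bar at (221,257)
- the block at (210,183), with two dark grips at about (195,183) and (222,177)
- a green decoy at (254,174)
- tweezers at (343,246), paddle at (208,148), and jars at (112,222) and (433,243)

In the side view the bar is at (336,268) and the block at (257,175).

What could be taken for the targets:
- **Bar:** the small one at (347,192), or the large one at (221,257), which is not on the plate.
- **Gauge:** the grips at (195,183) and (222,177), or the green one at (254,174). I need the narrower of the two dark ones.

Run:
```python
from h import *
im,d,cp=load("top0"); C=cloud("top",d,cp)
im2,d2,cp2=load("side0"); C2=cloud("side",d2,cp2)
def near(u,v,name=0): return np.round((C if name==0 else C2)[v,u],1)
for n,u,v in [("table",300,300),("plate",310,220),("bar",347,192),("blk",210,190)]: print(n,near(u,v))
# bar: points above the plate in box
def rect(mask,Cl):
    p=Cl[mask][:,:2].astype(np.float32); r=cv2.minAreaRect(p); return np.round(r[0],1),np.round(r[1],1),round(r[2],2),mask.sum(),np.round(np.median(Cl[mask][:,2]),1)
def box(a,u0,u1,v0,v1,m):
    M=np.zeros_like(m);M[v0:v1,u0:u1]=m[v0:v1,u0:u1];return M
print("bar top",rect(box(C,325,370,155,230,C[...,2]>35),C), C[155:230,325:370,2].max())
print("plate",rect(box(C,280,415,145,245,(C[...,2]>7)&(C[...,2]<16)),C))
print("block",rect(box(C,180,240,155,210,(C[...,2]>31)&(C[...,2]<41)),C))
for a,b in((180,208),(208,240)): print("grip top",rect(box(C,a,b,155,210,C[...,2]>60),C), "side")
w=C2[...,2]
for a,b in((240,258),(258,275)): print("grip side",rect(box(C2,a,b,145,195,w>55),C2))
print("side bar",rect(box(C2,300,370,240,300,w>35),C2))
a=cv2.resize(im2[235:305,290:380],(560,436),interpolation=cv2.INTER_CUBIC)
b=cv2.resize(im2[135:205,230:310],(498,436),interpolation=cv2.INTER_CUBIC)
b=b[:, :240*2]
cv2.imwrite("pics/c1.png",cv2.resize(np.hstack([a,b]),(800,335))[...,::-1])
```

```text
table [251.6 -71.1  -0. ]
plate [481.8 -95.7  11.2]
bar [ 559.3 -195.9   60.1]
blk [559.9 195.2  34.5]
bar top (array([ 483. , -149.3]), array([120.1, 336. ]), 59.27, np.int64(903), np.float64(57.4)) 1306.8708637968468
plate (array([ 561.6, -204.3]), array([294.5, 389.1]), 1.02, np.int64(6547), np.float64(11.7))
block (array([586. , 199.5]), array([ 91. , 125.4]), 10.43, np.int64(1083), np.float64(35.8))
grip top (array([475.2, 127.4]), array([348.1,  35.8]), 46.86, np.int64(107), np.float64(85.8)) side
grip top (array([486.1,  82.5]), array([299.6,  20. ]), 35.11, np.int64(67), np.float64(87.1)) side
grip side (array([ 371.3, -152.4]), array([917.8,  40.6]), 62.13, np.int64(159), np.float64(76.9))
grip side (array([ 382.4, -195.5]), array([851.9,  26.4]), 59.05, np.int64(114), np.float64(75.7))
side bar (array([ 379.1, -337.4]), array([603., 124.]), 36.77, np.int64(1321), np.float64(57.1))
```

View pics/c1.png

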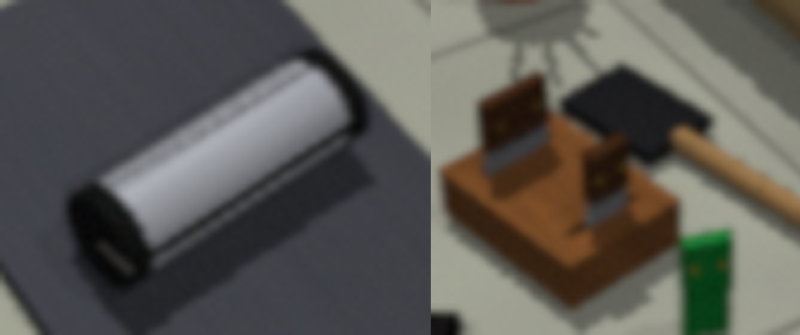

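The crop shows the bar's near end face with its white line running from about (309,285) to (318,292) in the side image, down and to the right, so the slot is on the -y side. In the block, the right-hand grip at about (267,170) is the narrower one, so that is the narrow gauge. The green one is separate, outside the block.

Run:
```python
from h import *
im,d,cp=load("top0"); C=cloud("top",d,cp); C[d==0]=-999
im2,d2,cp2=load("side0"); C2=cloud("side",d2,cp2); C2[d2==0]=-999
def rect(n,Cl,lo,hi,z0,z1):
    m=((Cl[...,:2]>lo)&(Cl[...,:2]<hi)).all(-1)&(Cl[...,2]>z0)&(Cl[...,2]<z1)
    p=Cl[m]; r=cv2.minAreaRect(p[:,:2].astype(np.float32)); print(n,np.round(r[0],1),np.round(r[1],1),round(r[2],2),len(p),"zmax",np.round(p[:,2].max(),1),"mean",np.round(p.mean(0),1))
    return p
for n,Cl in(("T",C),("S",C2)):
    p=rect(n+" bar",Cl,(450,-290),(670,-120),45,75)
    q=p[p[:,2]>50]; A=np.c_[q[:,0],np.ones(len(q))]; print(" ")
    rect(n+" plate",Cl,(400,-400),(700,-10),8,15)
    rect(n+" block",Cl,(500,110),(670,290),31,40)
    rect(n+" gripN",Cl,(530,120),(650,190),60,95)
    rect(n+" gripW",Cl,(530,205),(650,290),60,95)
# line on end face
K=np.array(cp2["camera_matrix"]);E=np.array(cp2["extrinsics"])
def onplane(u,v,n,c):
    dd=E[:3,:3]@np.linalg.solve(K,[u,v,1]);o=E[:3,3];return o+dd*((c-o@n)/(dd@n))
g=im2[275:300,300:330].astype(int); print(g.sum(-1)//3)
for x in(480,487):
    for uv in((309.2,285.1),(317.6,291.8)): print(x,np.round(onplane(*uv,np.array([1.,0,0]),x),1))
```

```text
T bar [ 563.5 -197.5] [150.4  47.1] 2.44 831 zmax 68.2 mean [ 562.5 -196.3   56.8]
 
T plate [ 551.  -200.1] [321.4 298. ] 87.83 5850 zmax 15.0 mean [ 558.6 -200.6   11.6]
T block [586.  199.5] [ 91.  125.4] 10.43 1049 zmax 40.0 mean [585.  196.9  35.6]
T gripN [597.2 160.3] [30.  11.1] 10.56 55 zmax 91.5 mean [595.9 159.6  83.7]
T gripW [578.5 237.9] [50.2 11.8] 11.96 100 zmax 91.9 mean [577.5 237.   82.4]
S bar [ 562.6 -200.3] [151.5  46.2] 3.11 1108 zmax 64.1 mean [ 558.  -205.1   56.9]
 
S plate [ 537.7 -199.2] [321.4 268.7] 87.1 9470 zmax 15.0 mean [ 550.6 -223.7   11.9]
S block [584.6 199.5] [ 93.7 129. ] 9.65 698 zmax 40.0 mean [578.6 190.6  35.7]
S gripN [595.7 159.5] [29.8 12.4] 14.7 96 zmax 88.9 mean [594.  157.2  76.6]
S gripW [576.3 236.8] [50.5 14.2] 10.98 146 zmax 88.9 mean [574.9 234.6  76.8]
[[ 71  70  68  61  49  36  27  20  18  19  20  25  44  79 123 157 172 176
  175 172 169 166 162 159 156 153 151 148 144 141]
 [ 70  70  67  56  38  20  15  14  17  17  19  21  24  41  83 129 160 171
  171 167 163 161 157 155 152 149 146 143 139 136]
 [ 69  70  67  52  29  12  10  
[... 2252 characters left out ...]
  60  50  38  33  31  26  24  22  24  28
   35  37  39  39  40  38  39  39  39  38  38  39]
 [ 70  70  70  70  69  68  66  64  62  54  42  36  34  31  32  30  32  37
   38  38  38  39  39  38  39  39  39  40  38  38]
 [ 69  69  69  70  69  69  67  66  65  61  52  41  35  34  35  37  38  38
   38  39  38  38  38  38  38  39  38  38  40  44]
 [ 70  69  69  70  69  69  69  68  68  65  61  50  40  36  37  38  38  40
   38  38  39  38  38  39  38  39  40  42  46  56]
 [ 69  68  69  69  69  70  70  69  68  68  66  57  45  40  38  38  39  39
   39  37  38  38  38  38  39  40  45  50  58  64]]
480 [ 480.  -211.3   54.4]
480 [ 480.  -240.3   66. ]
487 [ 487.  -203.1   38.4]
487 [ 487.  -232.8   50.3]
```

Run:
```python
from h import *
im2,d2,cp2=load("side0")
K=np.array(cp2["camera_matrix"]);E=np.array(cp2["extrinsics"])
W=np.linalg.inv(E)
def proj(p):
    q=K@(W@np.r_[p,1])[:3]; return np.round(q[:2]/q[2],1)
def onplane(u,v,n,c):
    dd=E[:3,:3]@np.linalg.solve(K,[u,v,1]);o=E[:3,3];return o+dd*((c-o@n)/(dd@n))
for a in (2.4,3.1):
  a=np.radians(a); ax=np.array([np.cos(a),np.sin(a),0]); lat=np.array([-np.sin(a),np.cos(a),0]);up=np.array([0,0,1.])
  for c in ((563.5,-198),(562.6,-200.3)):
    e=np.array([*c,37])-75*ax; print("end",e,proj(e))
    print([ (t,proj(e+25*(np.cos(np.radians(t))*up+np.sin(np.radians(t))*-lat)).tolist()) for t in range(0,360,30)])
    for uv in((310.5,285.2),(316.8,291.3)):
        p=onplane(*uv,ax,e@ax)-e; print(uv,"lat",np.round(p@lat,1),"z",np.round(p[2],1))
```

```text
end [ 488.56578774 -201.14067403   37.        ] [309.2 284.5]
[(0, [309.8, 278.0]), (30, [313.3, 282.8]), (60, [315.7, 288.1]), (90, [316.3, 292.4]), (120, [315.0, 294.4]), (150, [312.1, 293.8]), (180, [308.6, 290.7]), (210, [305.3, 286.1]), (240, [303.0, 281.0]), (270, [302.3, 276.9]), (300, [303.5, 274.6]), (330, [306.2, 275.0])]
(310.5, 285.2) lat -4.4 z 2.6
(316.8, 291.3) lat -26.1 z 5.7
end [ 487.66578774 -203.44067403   37.        ] [309.5 285.4]
[(0, [310.1, 278.9]), (30, [313.6, 283.8]), (60, [316.0, 289.1]), (90, [316.6, 293.3]), (120, [315.3, 295.4]), (150, [312.4, 294.7]), (180, [308.9, 291.6]), (210, [305.6, 287.0]), (240, [303.3, 281.9]), (270, [302.6, 277.7]), (300, [303.8, 275.5]), (330, [306.5, 275.9])]
(310.5, 285.2) lat -3.2 z 4.7
(316.8, 291.3) lat -24.8 z 7.8
end [ 488.60974973 -202.05591097   37.        ] [309.5 284.8]
[(0, [310.1, 278.3]), (30, [313.7, 283.1]), (60, [316.1, 288.4]), (90, [316.7, 292.6]), (120, [315.3, 294.7]), (150, [312.5, 294.0]), (180, [308.9, 291.0]), (210, [305.5, 286.4]), (240, [303.2, 281.4]), (270, [302.5, 277.2]), (300, [303.7, 275.0]), (330, [306.4, 275.3])]
(310.5, 285.2) lat -3.4 z 2.5
(316.8, 291.3) lat -24.9 z 5.0
end [ 487.70974973 -204.35591097   37.        ] [309.7 285.7]
[(0, [310.4, 279.2]), (30, [314.0, 284.0]), (60, [316.4, 289.3]), (90, [317.0, 293.6]), (120, [315.6, 295.6]), (150, [312.7, 295.0]), (180, [309.1, 291.9]), (210, [305.8, 287.3]), (240, [303.4, 282.2]), (270, [302.8, 278.1]), (300, [303.9, 275.9]), (330, [306.7, 276.3])]
(310.5, 285.2) lat -2.2 z 4.7
(316.8, 291.3) lat -23.6 z 7.2
```

The slot points to -y, about 82–90° from up. I will roll the bar toward +y by about 37 mm, which stays well inside the plate. The narrow gauge is at (597,160) with 10.5° yaw. Next is a move-planning helper.

```bash
cat >> h.py <<'E'
from scipy.spatial.transform import Rotation as Rn
def plan(x,y,z,yaw):
    """finger line at yaw deg from world y; prints tool-z twist (both halves), shift after it"""
    o=get_obs();R=Rn.from_rotvec(o["orientation"]).as_matrix();p=np.array(o["ee_pos"])
    for h in(0,180):
        a=np.radians(yaw+h);Y=np.array([-np.sin(a),np.cos(a),0]);Z=np.array([0,0,-1.]);X=np.cross(Y,Z)
        T=np.c_[X,Y,Z];tw=np.degrees(Rn.from_matrix(R.T@T).as_rotvec());s=T.T@(np.array([x,y,z])-p)
        print("half",h,"twist",np.round(tw,2),"shift mm",np.round(s,1),"q6",round(o["qpos"][5],2),"z",np.round(p,1),"X",np.round(X,2),"t",round(o["t"],2))
E
python3 - <<'E'
from h import *
print(np.round(Rn.from_rotvec(get_obs()["orientation"]).as_matrix(),2))
plan(562,-199,200,2.7)
E
```

```text
[[-0.95  0.33 -0.  ]
 [ 0.33  0.95 -0.  ]
 [-0.   -0.   -1.  ]]
half 0 twist [-8.000e-02 -2.000e-02 -2.171e+01] shift mm [-321.  -805.5   22. ] q6 -0.02 z [203.4 590.4 222. ] X [-1.   -0.05 -0.  ] t 0.1
half 180 twist [-2.0000e-02  1.1000e-01  1.5829e+02] shift mm [321.  805.5  22. ] q6 -0.02 z [203.4 590.4 222. ] X [1.   0.05 0.  ] t 0.1
```

```bash
python3 -m creep '{"delta_pos":[[0,0,0],[0,0,0],[0,0,0],[0,0,0],[-0.01,-0.03,0],[-0.01,-0.03,0],[-0.01,-0.03,0],[-0.01,-0.03,0],[-0.01,-0.03,0],[-0.01,-0.03,0],[-0.01,-0.03,0],[-0.01,-0.03,0],[-0.01,-0.03,0],[-0.01,-0.03,0],[-0.01,-0.03,0],[-0.01,-0.03,0],[-0.01,-0.03,0],[-0.01,-0.03,0],[-0.01,-0.03,0],[-0.01,-0.03,0]],"twist":[[0,0,-5.4],[0,0,-5.4],[0,0,-5.4],[0,0,-5.5],[0,0,0],[0,0,0],[0,0,0],[0,0,0],[0,0,0],[0,0,0],[0,0,0],[0,0,0],[0,0,0],[0,0,0],[0,0,0],[0,0,0],[0,0,0],[0,0,0],[0,0,0],[0,0,0]]}' 1
python3 -c "
from h import *
plan(562,-199,200,2.7)"
```

```text
t: 1.77
ee_pos: [386.0, 117.4, 222.6]
orientation: [0.074, -3.141, -0.0]
ft_force: [0.8, -0.3, 0.0]
width: 87.5
grasp_force: 0.0
half 0 twist [ 0. -0. -0.] shift mm [-160.9 -324.3   22.6] q6 -1.35 z [386.  117.4 222.6] X [-1.   -0.05 -0.  ] t 1.77
half 180 twist [ -0.  -0. 180.] shift mm [160.9 324.3  22.6] q6 -1.35 z [386.  117.4 222.6] X [1.   0.05 0.  ] t 1.77
```

```bash
python3 -m creep '{"delta_pos":[[-0.016,-0.032,0.002],[-0.016,-0.032,0.002],[-0.016,-0.032,0.002],[-0.016,-0.032,0.002],[-0.016,-0.032,0.002],[-0.016,-0.032,0.002],[-0.016,-0.032,0.002],[-0.016,-0.032,0.002],[-0.016,-0.032,0.002],[-0.017,-0.036,0.003],[0,0,0],[0,0,0]],"twist":[[0,0,0],[0,0,0],[0,0,0],[0,0,0],[0,0,0],[0,0,0],[0,0,0],[0,0,0],[0,0,0],[0,0,0],[0,0,0],[0,0,0]]}'
python3 - <<'E'
from h import *
plan(562,-199,200,2.7)
im,d,cp=snap("wrist","w1"); cv2.imwrite("pics/w1.png",im[...,::-1]); print(np.round(np.array(cp["extrinsics"]),2).tolist())
C=cloud("wrist",d,cp); m=(d>0)&(C[...,2]>52)&(C[...,2]<70)&(abs(C[...,0]-562)<110)&(abs(C[...,1]+199)<60)
if m.sum(): r=cv2.minAreaRect(C[m][:,:2].astype(np.float32)); print(r,m.sum())
E
```

```text
t: 2.77
ee_pos: [562.0, -198.6, 200.8]
orientation: [0.069, -3.14, -0.001]
ft_force: [0.1, 1.3, -1.0]
width: 87.5
grasp_force: 0.0
half 0 twist [ 0.03 -0.06 -0.16] shift mm [-0.  -0.4  0.8] q6 -1.97 z [ 562.  -198.6  200.8] X [-1.   -0.05 -0.  ] t 2.77
half 180 twist [-9.0000e-02 -4.0000e-02  1.7984e+02] shift mm [0.  0.4 0.8] q6 -1.97 z [ 562.  -198.6  200.8] X [1.   0.05 0.  ] t 2.77
[[-0.05, 0.97, 0.25, 492.47], [1.0, 0.04, 0.01, -202.74], [0.0, 0.25, -0.97, 363.06], [0.0, 0.0, 0.0, 1.0]]
((561.6572875976562, -199.4381561279297), (150.29026794433594, 40.59825897216797), 3.020186424255371) 4994
```

View pics/w1.png

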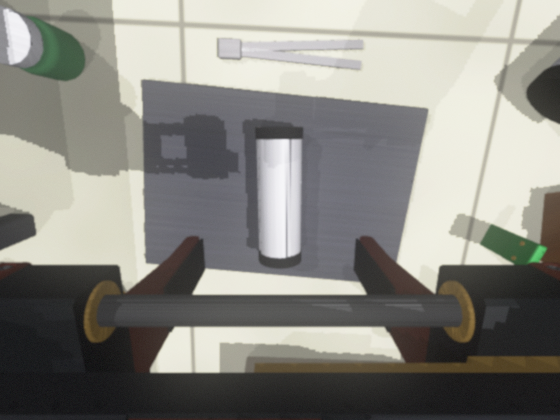

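The wrist view shows the bar from (279,132) to (279,258). There is only a fine scribe line at col 290 and no 8 px slot on top, so the slot is on the left (-y) flank, as found. Tweezers and plate edges are clear. I will straddle the bar with the opening at 0.75 and push it toward +y.

```bash
python3 -m creep '{"delta_pos":[[0,-0.0004,0.028],[0,-0.0004,0.028],[0,0,0.028],[0,0,0.028],[0,0,0.028],[0,0,0.02],[0,0,0.016],[0,0,0],[0,0.003,0],[0,0.003,0],[0,0.003,0],[0,0.0015,0],[0,0.0015,0],[0,0.0015,0],[0,0.0015,0],[0,0.0015,0],[0,0.0015,0],[0,0.0015,0]],"twist":[[0,0,-0.15],[0,0,-0.15],[0,0,0],[0,0,0],[0,0,0],[0,0,0],[0,0,0],[0,0,0],[0,0,0],[0,0,0],[0,0,0],[0,0,0],[0,0,0],[0,0,0],[0,0,0],[0,0,0],[0,0,0],[0,0,0]]}' 0.75
cat > look.py <<'E'
import sys
from h import *
tag=sys.argv[1]
im,d,cp=snap("side",tag);C=cloud("side",d,cp);C[d==0]=-999
im3,d3,cp3=snap("top",tag+"t");C3=cloud("top",d3,cp3);C3[d3==0]=-999
for C_ in(C,C3):
    m=(C_[...,2]>52)&(C_[...,2]<64)&(abs(C_[...,0]-562)<85)&(C_[...,1]<-100)&(C_[...,1]>-270)
    if m.sum()>5: print(cv2.minAreaRect(C_[m][:,:2].astype(np.float32)),m.sum())
o=get_obs();print(o["t"],np.round(o["ee_pos"],1),np.round(o["ft_force"],1),round(o["width"],1))
a=cv2.resize(im[225:315,280:400],(480,360),interpolation=cv2.INTER_CUBIC);b=cv2.resize(im3[150:240,310:390],(320,360),interpolation=cv2.INTER_CUBIC)
cv2.imwrite(f"pics/{tag}.png",np.hstack([a,b])[...,::-1])
E
python3 look.py l1
```

```text
t: 4.32
ee_pos: [560.9, -178.3, 25.6]
orientation: [0.082, -3.14, -0.0]
ft_force: [0.2, 0.5, -0.5]
width: 66.0
grasp_force: 0.0
((535.3275756835938, -176.52337646484375), (83.45455932617188, 98.14490509033203), 78.74931335449219) 460
4.4167 [ 560.9 -178.3   25.6] [0.6 0.1 0.4] 66.4
```

```bash
python3 -m creep '{"delta_pos":[[0,0.0015,0],[0,0.0015,0],[0,0.0015,0],[0,0.0015,0],[0,0.0015,0],[0,0.0015,0],[0,0.0015,0],[0,0.0015,0],[0,0.0015,0],[0,0.0015,0],[0,0.0015,0],[0,0.0015,0],[0,0,0],[0,0,0]],"twist":[[0,0,0],[0,0,0],[0,0,0],[0,0,0],[0,0,0],[0,0,0],[0,0,0],[0,0,0],[0,0,0],[0,0,0],[0,0,0],[0,0,0],[0,0,0],[0,0,0]]}'
python3 look.py l2
```

```text
t: 5.58
ee_pos: [560.0, -160.4, 25.7]
orientation: [0.082, -3.14, -0.0]
ft_force: [-0.7, 0.0, -0.3]
width: 65.6
grasp_force: 0.0
((533.8790893554688, -159.31787109375), (80.81130981445312, 99.25298309326172), 76.39315032958984) 483
5.6833 [ 560.  -160.5   25.7] [ 0.   0.9 -0.6] 65.7
```

View pics/l2.png

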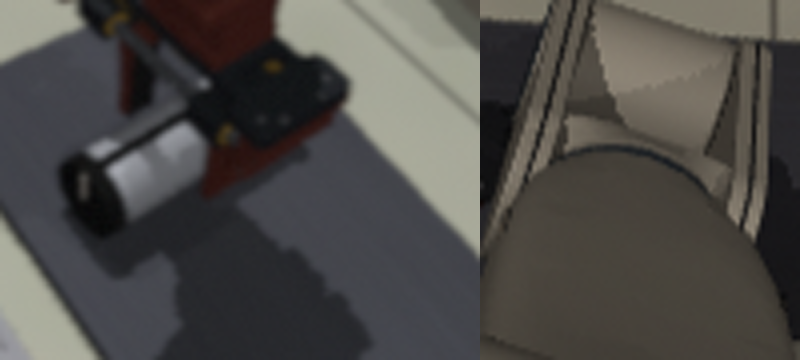

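The slot now shows near the top (side crop, a dark band from (110,160) to (190,115)), and the end-face white line near (82,185) is close to vertical. The bar rolls rather than slides. I will rise and measure.

```bash
python3 -m creep '{"delta_pos":[[0,-0.004,0],[0,0,0.0],[0,0,-0.02],[0,0,-0.03],[0,0,-0.03],[0,0,-0.03],[0,0,-0.03],[0,0,-0.03],[0,0,0],[0,0,0]],"twist":[[0,0,0],[0,0,0],[0,0,0],[0,0,0],[0,0,0],[0,0,0],[0,0,0],[0,0,0],[0,0,0],[0,0,0]]}'
cat > wl.py <<'E'
import sys
from h import *
tag=sys.argv[1]
o=get_obs();print(o["t"],np.round(o["ee_pos"],1))
im,d,cp=snap("wrist",tag);C=cloud("wrist",d,cp)
m=(d>0)&(C[...,2]>52)&(C[...,2]<70)&(abs(C[...,0]-562)<110)&(C[...,1]<-90)&(C[...,1]>-250)
r=cv2.minAreaRect(C[m][:,:2].astype(np.float32)); print(r,m.sum())
v,u=np.where(m); x0,x1,y0,y1=u.min()-25,u.max()+25,v.min()-15,v.max()+15
# slot: dark columns on the bar's mid rows
E=[]
for row in range(v.min()+20,v.max()-20,10):
    uu=u[v==row]; a,b=uu.min()-8,uu.max()+9; g=im[row,a:b].mean(-1).astype(int)
    z=C[row,a:b,2]
    if row%30<10: print(row,a,"\n",g.tolist(),"\n",z.round().astype(int).tolist())
cv2.imwrite(f"pics/{tag}.png",cv2.resize(im[y0:y1,x0:x1],None,fx=3,fy=3,interpolation=cv2.INTER_CUBIC)[...,::-1]);print(x0,y0,(y1-y0)*3,(x1-x0)*3)
E
python3 wl.py w2
```

```text
t: 6.52
ee_pos: [561.3, -165.0, 197.6]
orientation: [-0.081, 3.137, -0.002]
ft_force: [-0.4, 0.8, -0.2]
width: 65.9
grasp_force: 0.0
6.5167 [ 561.3 -165.   197.6]
((560.0733032226562, -166.6611328125), (150.44546508789062, 40.26813888549805), 2.9470386505126953) 4211
154 253 
 [78, 78, 85, 104, 127, 144, 154, 164, 176, 182, 187, 189, 189, 192, 198, 200, 206, 210, 214, 216, 209, 168, 105, 62, 56, 59, 58, 58, 60, 81, 147, 219, 241, 244, 240, 236, 230, 227, 223, 221, 216, 210, 205, 200, 195, 189, 182, 171, 143, 115, 106, 103] 
 [12, 13, 11, 43, 46, 49, 51, 51, 53, 55, 56, 56, 56, 56, 58, 59, 59, 59, 60, 61, 60, 60, 38, 37, 37, 37, 35, 36, 36, 38, 61, 60, 59, 59, 58, 58, 59, 57, 57, 56, 56, 56, 56, 53, 51, 50, 47, 46, 10, 11, 13, 13]
184 253 
 [79, 81, 83, 93, 118, 138, 150, 162, 175, 181, 188, 194, 201, 208, 214, 217, 221, 223, 227, 228, 224, 185, 115, 69, 61, 60, 62, 60, 66, 96, 170, 229, 243, 244, 244, 240, 238, 232, 230, 227, 223, 219, 215, 209, 202, 193, 182, 160, 132, 111, 105, 107] 
 [12, 12, 13, 13, 44, 49, 50, 50, 52, 54, 55, 56, 57, 58, 58, 58, 58, 59, 60, 60, 62, 60, 38, 38, 3
[... 337 characters left out ...]
 170, 143, 113, 102, 101] 
 [12, 12, 13, 41, 46, 49, 51, 52, 53, 55, 56, 57, 57, 58, 59, 60, 59, 60, 60, 61, 60, 360, 37, 37, 38, 38, 38, 38, 49, 61, 60, 61, 60, 60, 59, 57, 58, 57, 56, 54, 53, 54, 52, 49, 47, 46, 12, 12, 12, 12]
244 254 
 [83, 83, 81, 93, 115, 135, 151, 162, 173, 184, 194, 199, 206, 213, 218, 221, 223, 224, 225, 221, 188, 126, 74, 60, 59, 60, 58, 65, 116, 201, 240, 244, 242, 237, 234, 228, 225, 223, 218, 214, 210, 205, 197, 188, 174, 149, 120, 105, 103, 102] 
 [360, 10, 13, 14, 44, 48, 49, 52, 53, 54, 57, 56, 58, 57, 58, 59, 59, 59, 60, 60, 60, 36, 36, 37, 37, 36, 38, 39, 59, 60, 61, 60, 58, 59, 58, 57, 57, 57, 56, 56, 54, 53, 51, 49, 46, 40, 13, 13, 11, 11]
233 109 519 270
```

View pics/w2.png

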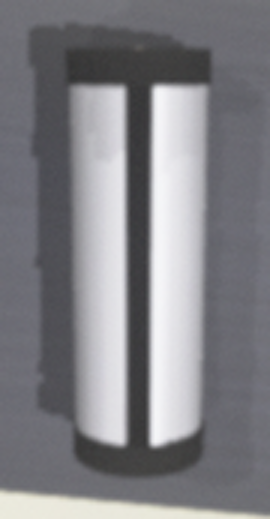

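The wrist crop shows the slot as a dark band down the middle of the bar (image col about 278), with its floor visible at z≈37. Next I quantify the tilt and the slot line, and plan the gauge grasp.

```bash
cat > slot.py <<'E'
import sys
from h import *
im,d,cp=load(sys.argv[1]);g=cv2.GaussianBlur(im.mean(-1),(3,3),0)
S=[];B=[]
for row in range(145,251,5):
    r=g[row,240:320]; th=140
    lo=[i for i in range(25,50) if r[i-1]>th>=r[i]][0]; hi=[i for i in range(lo,55) if r[i-1]<th<=r[i]][0]
    f=lambda i:240+i-1+(th-r[i-1])/(r[i]-r[i-1])
    a,b=ray(cp,f(lo),row,60.6),ray(cp,f(hi),row,60.6); S.append(np.r_[(a+b)/2,b[1]-a[1]])
S=np.array(S);k=np.polyfit(S[:,0]-561,S[:,1],1);print("slot y at x=561",k[1],"yaw",np.degrees(np.arctan(k[0])),"width",S[:,3].mean(),"x",S[0,0],S[-1,0])
C=cloud("wrist",d,cp);m=(d>0)&(abs(C[...,0]-561)<55)&(abs(C[...,1]-k[1])<26)&(C[...,2]>42)&(C[...,2]<64)
p=C[m];y=(p[:,1]-k[1]-k[0]*(p[:,0]-561));A=np.c_[2*y,2*p[:,2],np.ones(len(p))]
s=np.linalg.lstsq(A,y**2+p[:,2]**2,rcond=None)[0];print("axis dy from slot",s[0],"z",s[1],"R",np.sqrt(s[2]+s[0]**2+s[1]**2),"tilt deg",np.degrees(np.arctan2(-s[0],60.6-37)))
E
python3 slot.py w2; python3 -c "
from h import *
plan(596.5,160,180,10.5)"
```

```text
slot y at x=561 -166.03288438196472 yaw 2.935643527749078 width 7.967685206529231 x 504.71499127321954 615.0230493410506
axis dy from slot -0.4305109530995697 z 38.15253369779235 R 23.026367683694566 tilt deg 1.045073097685916
half 0 twist [-0.02  0.05 -7.52] shift mm [-94.9 312.6  15.9] q6 -1.93 z [ 560.2 -164.6  195.9] X [-0.98 -0.18 -0.  ] t 6.57
half 180 twist [7.0000e-02 3.0000e-02 1.7248e+02] shift mm [  94.9 -312.6   15.9] q6 -1.93 z [ 560.2 -164.6  195.9] X [0.98 0.18 0.  ] t 6.57
```

```bash
python3 -m creep '{"delta_pos":[[0,0,0],[0,0,0],[-0.008,0.026,0],[-0.008,0.026,0],[-0.008,0.026,0],[-0.008,0.026,0],[-0.008,0.026,0],[-0.008,0.026,0],[-0.008,0.026,0],[-0.008,0.026,0],[-0.008,0.026,0],[-0.008,0.026,0],[-0.008,0.026,0],[-0.007,0.0265,0],[0,0,0],[0,0,0]],"twist":[[0,0,-3.7],[0,0,-3.8],[0,0,0],[0,0,0],[0,0,0],[0,0,0],[0,0,0],[0,0,0],[0,0,0],[0,0,0],[0,0,0],[0,0,0],[0,0,0],[0,0,0],[0,0,0],[0,0,0]]}' 0.5
python3 - <<'E'
from h import *
im,d,cp=snap("wrist","w3");C=cloud("wrist",d,cp);cv2.imwrite("pics/w3.png",im[...,::-1])
for n,y0,y1 in(("N",130,195),("W",205,270)):
    for z0 in (55,80):
        m=(d>0)&(C[...,2]>z0)&(C[...,2]<92)&(abs(C[...,0]-590)<60)&(C[...,1]>y0)&(C[...,1]<y1)
        if m.sum(): print(n,z0,cv2.minAreaRect(C[m][:,:2].astype(np.float32)),m.sum(),C[m][:,2].max())
plan(596.5,160,53,10.5)
E
```

```text
t: 7.9
ee_pos: [595.6, 160.9, 193.5]
orientation: [0.291, -3.125, 0.001]
ft_force: [-0.9, 0.3, 0.2]
width: 43.7
grasp_force: 0.0
N 55 ((594.6213989257812, 159.2928466796875), (29.12602424621582, 11.687034606933594), 10.458274841308594) 427 89.2260090145524
N 80 ((594.5520629882812, 159.80029296875), (28.98890495300293, 10.438060760498047), 10.954334259033203) 377 89.2260090145524
W 55 ((576.6212158203125, 237.35452270507812), (50.41180419921875, 12.139898300170898), 10.379199028015137) 1039 90.07789150486082
W 80 ((576.5802001953125, 237.55303955078125), (50.389892578125, 11.738724708557129), 10.634201049804688) 693 90.07789150486082
half 0 twist [-0.03 -0.19  0.06] shift mm [-9.000e-01 -1.000e-01  1.408e+02] q6 -1.51 z [595.6 159.9 193.8] X [-0.98 -0.18 -0.  ] t 7.95
half 180 twist [ 3.0000e-01 -5.0000e-02 -1.7994e+02] shift mm [9.000e-01 1.000e-01 1.408e+02] q6 -1.51 z [595.6 159.9 193.8] X [0.98 0.18 0.  ] t 7.95
```

View pics/w3.png

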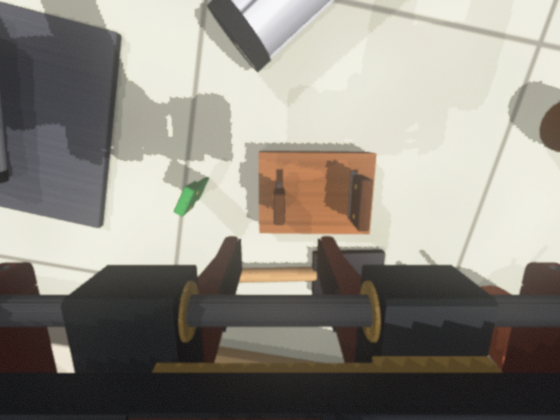

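The wrist view shows the narrow grip at (279,200) centred between the fingers, the wide one at (360,200) outside them, and the green decoy at (190,195) clear. The measured 29 x 11 mm footprint at (594.6,159.8) matches the narrow gauge. I will descend and close.

```bash
python3 -m creep '{"delta_pos":[[0.0005,0,0.025],[0.0005,0,0.025],[0,0,0.025],[0,0,0.025],[0,0,0.02],[0,0,0.012],[0,0,0.008],[0,0,0],[0,0,0]],"twist":[[0,0.1,0],[0,0.1,0],[0,0,0],[0,0,0],[0,0,0],[0,0,0],[0,0,0],[0,0,0],[0,0,0]]}'
python3 -m creep '{"delta_pos":[[0,0,0],[0,0,0],[0,0,0],[0,0,0],[0,0,0],[0,0,0],[0,0,0],[0,0,0]],"twist":[[0,0,0],[0,0,0],[0,0,0],[0,0,0],[0,0,0],[0,0,0],[0,0,0],[0,0,0]]}' 0
```

```text
t: 8.7
ee_pos: [595.7, 159.4, 55.9]
orientation: [0.286, -3.125, 0.001]
ft_force: [-0.5, 0.2, 1.0]
width: 43.8
grasp_force: 0.0
t: 9.37
ee_pos: [595.6, 160.0, 56.1]
orientation: [0.287, -3.125, 0.0]
ft_force: [-1.4, 0.4, 4.5]
width: 10.8
grasp_force: 30.0
```

```bash
python3 -m creep '{"delta_pos":[[0,0,-0.005],[0,0,-0.01],[0,0,-0.02],[0,0,-0.025],[0,0,-0.03],[0,0,-0.03],[0,0,0],[0,0,0]],"twist":[[0,0,0],[0,0,0],[0,0,0],[0,0,0],[0,0,0],[0,0,0],[0,0,0],[0,0,0]]}'
python3 -c "
from h import *
plan(561,-166,130,2.94)"
```

```text
t: 10.03
ee_pos: [597.1, 160.2, 178.3]
orientation: [-0.287, 3.127, 0.001]
ft_force: [0.2, 0.6, -1.0]
width: 10.8
grasp_force: 30.0
half 0 twist [0.02 0.06 7.55] shift mm [  52.7 -323.9   48.3] q6 -1.51 z [597.1 160.2 178.3] X [-1.   -0.05 -0.  ] t 10.03
half 180 twist [-9.0000e-02  3.0000e-02 -1.7245e+02] shift mm [-52.7 323.9  48.3] q6 -1.51 z [597.1 160.2 178.3] X [1.   0.05 0.  ] t 10.03
```

```bash
python3 -m creep '{"delta_pos":[[0,0,0],[0,0,0],[0.0044,-0.027,0],[0.0044,-0.027,0],[0.0044,-0.027,0],[0.0044,-0.027,0],[0.0044,-0.027,0],[0.0044,-0.027,0],[0.0044,-0.027,0],[0.0044,-0.027,0],[0.0044,-0.027,0],[0.0044,-0.027,0],[0.0044,-0.027,0],[0.0044,-0.027,0],[0,0,0.02],[0,0,0.02],[0,0,0.008],[0,0,0],[0,0,0],[0,0,0]],"twist":[[0,0,3.7],[0,0,3.8],[0,0,0],[0,0,0],[0,0,0],[0,0,0],[0,0,0],[0,0,0],[0,0,0],[0,0,0],[0,0,0],[0,0,0],[0,0,0],[0,0,0],[0,0,0],[0,0,0],[0,0,0],[0,0,0],[0,0,0],[0,0,0]]}'
python3 - <<'E'
from h import *
print(np.round(get_obs()["ee_pos"],1))
im,d,cp=snap("wrist","w4");cv2.imwrite("pics/w4.png",im[40:400,80:480][...,::-1])
im2,d2,cp2=snap("side","s4")
plan(561,-166,85,2.94)
C=cloud("wrist",d,cp);m=(d>0)&(abs(C[...,0]-561)<45)&(abs(C[...,1]+166)<60)&(C[...,2]>75)&(C[...,2]<115); print(m.sum(), C[m].mean(0) if m.sum() else 0)
E
```

```text
t: 11.7
ee_pos: [560.2, -166.2, 128.4]
orientation: [0.083, -3.137, 0.001]
ft_force: [0.0, -1.1, -0.6]
width: 10.5
grasp_force: 30.0
[ 560.2 -166.2  128.4]
half 0 twist [-0.06 -0.12  0.09] shift mm [-0.5  0.3 43.9] q6 -1.93 z [ 560.5 -166.3  128.9] X [-1.   -0.05 -0.  ] t 11.8
half 180 twist [ 1.8000e-01 -9.0000e-02 -1.7991e+02] shift mm [ 0.5 -0.3 43.9] q6 -1.93 z [ 560.5 -166.3  128.9] X [1.   0.05 0.  ] t 11.8
80 [ 545.17849826 -167.91061002  100.27193892]
```

View pics/w4.png

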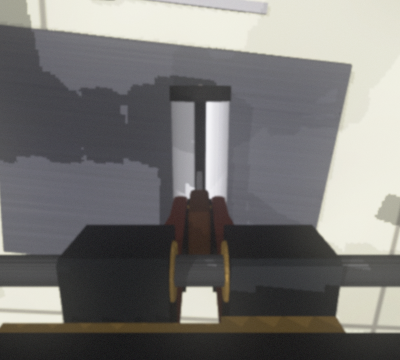

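The view shows the blade tip at crop (200,180), in line with the slot band at col 200. I will check numerically before lowering.

Run:
```python
from h import *
im,d,cp=load("w4");g=im.mean(-1).astype(int);C=cloud("wrist",d,cp)
for row in list(range(150,206,15))+list(range(208,236,5)): print(row,g[row,262:300].tolist(),"|",C[row,274:288:2,2].round().astype(int).tolist(),C[row,274:288:2,1].round(1).tolist())
for row in(150,180):
    r=g[row,262:300];t=140;lo=next(i for i in range(5,36) if r[i-1]>t>=r[i]);hi=next(i for i in range(lo,37) if r[i-1]<t<=r[i])
    f=lambda i:262+i-1+(t-r[i-1])/(r[i]-r[i-1])
    print(ray(cp,f(lo),row,60.6),ray(cp,f(hi),row,60.6))
```

```text
150 [145, 146, 147, 147, 151, 149, 151, 152, 152, 153, 150, 134, 104, 70, 59, 56, 54, 58, 60, 59, 57, 60, 64, 117, 199, 238, 244, 245, 243, 240, 235, 231, 228, 226, 223, 222, 218, 215] | [59, 37, 39, 38, 38, 37, 61] [-173.6, -172.2, -170.5, -168.9, -167.2, -165.5, -164.5]
165 [144, 146, 148, 150, 149, 149, 149, 151, 152, 149, 151, 136, 105, 74, 61, 56, 57, 59, 59, 58, 60, 62, 72, 128, 211, 241, 245, 243, 242, 238, 234, 230, 227, 224, 223, 222, 217, 213] | [59, 38, 39, 38, 38, 37, 59] [-173.0, -171.5, -169.9, -168.2, -166.5, -164.8, -163.8]
180 [145, 146, 147, 147, 150, 149, 151, 150, 153, 158, 159, 145, 112, 77, 60, 57, 57, 60, 62, 59, 60, 62, 75, 133, 214, 241, 244, 243, 240, 236, 233, 229, 227, 223, 223, 220, 216, 213] | [59, 40, 38, 39, 37, 39, 61] [-172.4, -170.9, -169.2, -167.5, -165.8, -164.1, -163.1]
195 [161, 162, 164, 164, 167, 168, 168, 169, 170, 171, 167, 155, 120, 77, 60, 57, 58, 60, 60, 61, 62, 62, 81, 144, 218, 241, 244, 242, 239, 235, 232, 229, 224, 223, 223, 219, 216, 209] | [59, 38, 37, 37, 37, 44, 60] [-171.8, -170.2, -168.5, -166.8, -165.0, -163.5, -162.4]
208 [158
[... 1115 characters left out ...]
213, 220, 222, 224, 224, 222, 219, 201, 157, 102, 82, 90, 94, 91, 91, 88, 76, 64, 85, 149, 217, 238, 241, 239, 235, 232, 234, 232, 229, 228, 226, 222, 220, 217] | [59, 123, 124, 124, 38, 54, 61] [-170.5, -169.4, -168.2, -167.0, -163.3, -162.1, -160.8]
233 [185, 183, 182, 197, 213, 220, 218, 190, 134, 79, 59, 56, 55, 57, 55, 56, 54, 57, 57, 56, 58, 59, 57, 57, 57, 83, 147, 216, 236, 237, 235, 232, 228, 228, 226, 222, 218, 216] | [133, 133, 133, 132, 132, 133, 132] [-170.4, -169.3, -168.2, -167.0, -165.9, -164.8, -163.7]
[ 503.96928071 -174.6116133    60.6       ] [ 503.45068133 -165.03250785   60.6       ]
[ 526.81446415 -173.0861376    60.6       ] [ 526.31382386 -163.82319691   60.6       ]
```

The blade centre (y≈-167.6 at x≈545) is within 0.3 mm of the slot centre line, and clearance is ±2.2 mm. I will lower it.

```bash
python3 -m creep '{"delta_pos":[[0,0,0.01],[0,0,0.01],[0,0,0.006],[0,0,0.004],[0,0,0.004],[0,0,0.004],[0,0,0.003],[0,0,0.002],[0,0,0],[0,0,0]],"twist":[[0,0,0],[0,0,0],[0,0,0],[0,0,0],[0,0,0],[0,0,0],[0,0,0],[0,0,0],[0,0,0],[0,0,0]]}'
```

```text
t: 12.63
ee_pos: [559.7, -166.5, 85.0]
orientation: [0.082, -3.137, 0.001]
ft_force: [0.3, -0.6, -0.5]
width: 11.0
grasp_force: 30.0
```

```bash
python3 -m creep '{"delta_pos":[[0,0,0.0005],[0,0,0.0005],[0,0,0],[0,0,0]],"twist":[[0,0,0],[0,0,0],[0,0,0],[0,0,0]]}'
```

```text
t: 12.97
ee_pos: [559.7, -166.5, 84.1]
orientation: [0.082, -3.137, 0.001]
ft_force: [0.1, 0.5, -0.4]
width: 10.9
grasp_force: 30.0
```

```bash
python3 -m creep '{"delta_pos":[[0,0,0.0005],[0,0,0.0005],[0,0,0],[0,0,0]],"twist":[[0,0,0],[0,0,0],[0,0,0],[0,0,0]]}'
```

```text
t: 13.3
ee_pos: [559.7, -166.5, 83.0]
orientation: [0.082, -3.137, 0.001]
ft_force: [0.0, -0.0, -0.1]
width: 10.8
grasp_force: 30.0
```

```bash
python3 -m creep '{"delta_pos":[[0,0,0.0005],[0,0,0.0005],[0,0,0],[0,0,0]],"twist":[[0,0,0],[0,0,0],[0,0,0],[0,0,0]]}'
```

```text
t: 13.63
ee_pos: [559.8, -166.7, 82.9]
orientation: [0.082, -3.137, 0.001]
ft_force: [-2.6, -0.4, 9.4]
width: 10.9
grasp_force: 30.0
```

Contact with the slot floor came at TCP 82.9, where 83 was expected. I will ease off 0.5 mm, open, and rise.

```bash
python3 -m creep '{"delta_pos":[[0,0,-0.0005],[0,0,0]],"twist":[[0,0,0],[0,0,0]]}' && python3 -m creep '{"delta_pos":[[0,0,0],[0,0,0],[0,0,0],[0,0,0],[0,0,0],[0,0,0],[0,0,0],[0,0,0]],"twist":[[0,0,0],[0,0,0],[0,0,0],[0,0,0],[0,0,0],[0,0,0],[0,0,0],[0,0,0]]}' 0.6 && python3 -m creep '{"delta_pos":[[0,0,-0.01],[0,0,-0.02],[0,0,-0.03],[0,0,-0.03],[0,0,-0.03],[0.025,0,0],[0.03,0,0],[0.03,0,0],[0.03,0,0],[0,0,0],[0,0,0]],"twist":[[0,0,0],[0,0,0],[0,0,0],[0,0,0],[0,0,0],[0,0,0],[0,0,0],[0,0,0],[0,0,0],[0,0,0],[0,0,0]]}'
python3 - <<'E'
from h import *
im,d,cp=snap("wrist","w5");C=cloud("wrist",d,cp);im2,d2,cp2=snap("side","s5");C2=cloud("side",d2,cp2)
for C_,D in((C,d),(C2,d2)):
    m=(D>0)&(abs(C_[...,0]-560)<40)&(abs(C_[...,1]+166)<40)&(C_[...,2]>85)&(C_[...,2]<125)
    if m.sum(): print(cv2.minAreaRect(C_[m][:,:2].astype(np.float32)),m.sum(),np.percentile(C_[m][:,2],[50,98]))
    m=m&(C_[...,2]>108)
    if m.sum(): print(" top",cv2.minAreaRect(C_[m][:,:2].astype(np.float32)),m.sum())
a=cv2.resize(im2[205:305,270:390],(480,400),interpolation=cv2.INTER_CUBIC);b=cv2.resize(im[60:340,140:420],(320,400))
cv2.imwrite("pics/s5.png",np.hstack([a,b])[...,::-1])
E
```

```text
t: 13.8
ee_pos: [559.8, -166.6, 82.9]
orientation: [0.082, -3.137, 0.001]
ft_force: [-2.0, -0.9, 5.8]
width: 10.5
grasp_force: 30.0
t: 14.47
ee_pos: [559.7, -166.4, 82.5]
orientation: [0.082, -3.137, 0.001]
ft_force: [0.4, -0.4, -0.3]
width: 52.6
grasp_force: 0.0
t: 15.38
ee_pos: [444.4, -172.5, 203.9]
orientation: [0.08, -3.138, 0.001]
ft_force: [0.0, -0.3, 0.3]
width: 52.7
grasp_force: 0.0
((564.812744140625, -167.2989044189453), (16.707752227783203, 11.131012916564941), 2.5623135566711426) 166 [113.93600114 115.25618538]
 top ((564.7859497070312, -166.69992065429688), (16.7371768951416, 9.875239372253418), 2.8445096015930176) 164
((559.754638671875, -167.5211944580078), (30.112171173095703, 11.873759269714355), 2.3110334873199463) 146 [107.07512882 115.74221424]
 top ((560.1134033203125, -167.1141357421875), (29.474546432495117, 10.995973587036133), 0.8665269613265991) 67
```

View pics/s5.png

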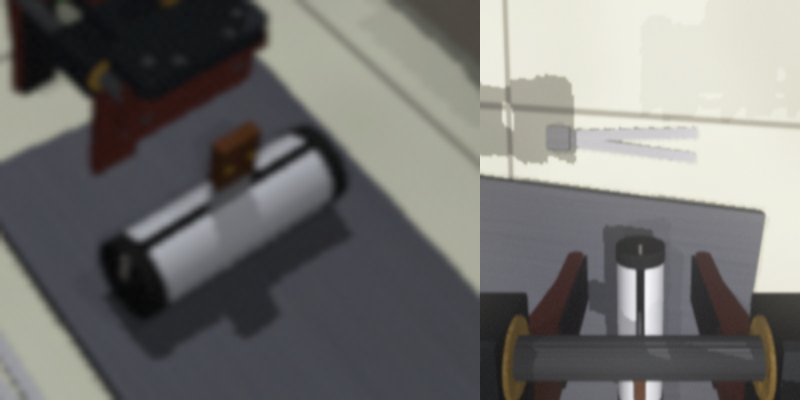

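The picture shows the gauge standing upright in the slot, with its grip at side crop (236,155). Its top is at z≈114, which equals 37 + 77, so the blade is on the floor. The bar is still slot-up and the gripper is clear. I'm handing it in.

```bash
python3 -c "
from workcell import close_job
print(close_job())"
```

```text
the job is handed in; nothing more can be done
None
```

The bar is slot-up on the plate, rolled about 33 mm (last measured tilt about 1°), with the narrow gauge standing in its slot on the floor; I handed the job in at about 15.5 s and got no verdict back.

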